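Turn the carrier disc until its flat lies against the sprung alignment bar

TASK

On the inspection bench, find the carrier disc that has a flat cut in its edge and turn it by its upright peg until its flat lies flush against the white sprung bar of its stage, so that the board on it is squared up for the microscope. Do not turn the fully round disc on the other base.

Things in the scene. Friction and masses are not known exactly. Their poses are not given: they have to be found in the camera images.
- disc_peg (a point): Steel peg, 14 mm in diameter, 44 mm tall, upright on the flat-edged aluminium disc; this point is half-way up it, 50 mm above the table. The disc (120 mm in diameter, 8 mm thick, small green board on top) turns freely either way about its centre. Its flat, 72 mm long, is 48 mm from its centre, opposite the peg. x points from the peg through the disc's centre (44 mm) to the flat; z up.
- stage: Fixed dark base plate, 150 mm wide, 20 mm thick, under the flat-edged disc, with the white bar beyond the disc. Origin on the table under the disc's centre, about which it turns; x points from it square to the bar, z up. The disc's top is 28.5 mm, the bar's and guide block's tops 30 mm above the table. With the flat against the bar the peg is on the -x side, 44 mm from the centre.
- bar (a joint): White slippery plastic alignment bar, 110 mm long, 12 mm thick, on the stage, pressed on the disc's edge by a spring (4 to 7 N). Value in m, growing towards the disc's centre: about 0.002 while it rests on the round edge, 0.014 when flush on the flat. It can pull the disc the last few degrees into line once the flat nearly faces it.
- plain_peg (a point): The same peg, half-way up, on the bystander: a fully round disc of the same size without any flat, on a like base without a bar. Axes as for the other peg (x through the disc's centre, z up).

How it is judged:
At the end, for the whole second after the job is handed in: The flat-edged disc's flat faces the bar within 10 degrees and the bar rests on the flat (bar value above 0.012 m), and the peg of the plain round disc is within 20 mm of where it started (angle between the x axis of disc_peg and the x axis of stage, either way round below 0.175 rad and x of disc_peg in the frame of stage below -0.035 m and value of joint bar above 0.012 m and distance of plain_peg from where it was at the start of the episode below 0.02 m); the robot touches nothing.
It fails at once if the plain round disc is turned or moved (distance of plain_peg from where it was at the start of the episode above 0.02 m).
It also fails if it takes over 38 s, if anything falls off the work surface, if the arm or the gripper's body presses on something with over 40 N, if the wrist force passes 120 N, or if a joint passes its speed limit or range.

ROBOT

A 6-joint arm with a two-finger parallel gripper is mounted at the origin on the work surface. World frame = base frame: x ahead of the robot, y to its left, z up, the work surface at z = 0. Lengths are in m, angles in rad, forces in N, time in s.
With the tool pointing down it reaches from about 0.35 to 0.775 m from the base axis. Payload 7.3 kg.
Tool frame: the origin (TCP) lies between the finger pads; the fingertips stand tips_ahead ahead of it and the grasp point (between the pads) lies 11 mm behind it (tips_ahead is the distance from the TCP to the fingertips, in m); z points along the fingers, y is the line along which they close (so a half turn about z gives the same grasp; the last joint's range is limited). The gripper opens to 92 mm and grips with 3 to 60 N. Pads are 19 mm wide; open, the fingers measure 130 mm over their backs; the gripper's body (75 mm by 190 mm) begins 47 mm behind the grasp point.
Start: joints at [1.003, 0.342, 1.524, -0, 1.275, -0.146], TCP at [0.215, 0.479, 0.235] pointing down, gripper open.
Joint ranges: [-2.53, 2.53], [-0.77, 2.02], [0.04, 2.7], [-1, 4.14], [0.28, 2.66], [-3.11, 3.11]. Speed limits (rad/s): [2.57, 2.57, 3.14, 3.14, 3.14, 3.14].

INTERFACE

Orientations are given as a 3x3 rotation matrix whose columns are the frame's x, y, z axes.
In Python, from workcell import sense, read_camera, get_calibration, hand_in, regions_of, tips_ahead gives the robot as it stands. The module is installed in compiled form; this text tells all that it offers.
- The arm moves only by the tool play_rows, never from a script. Its argument "plan" is a list of rows, each a list of 6 numbers: the shift along the tool's x, y, z in mm, then the turn, a rotation vector about the tool's x, y, z in degrees. In form: [[tx, ty, tz, wx, wy, wz], ...]. A call has 1 to 8 rows; each row shifts and turns the commanded pose from where the row before left it, along the tool's axes as they then stand; what a row does not reach is not made up. A row lasts 1/10 s, in which the tool goes at most 50 mm and 8.59 degrees, less where a joint would pass 70% of its speed; a pose out of reach is approached as far as the arm can. A call is refused whole if a number of a shift passes 50 or a number of a turn 8.59, either way. A call with a gripper value outside its range is refused whole. "jaw" is the opening, from 0 (shut) to 1 (fully open), set as the call begins (left out, the last holds). The fingers move at their own pace and stop on an object; the grip force is fixed at half the most. Time passes only in rows, so rows that do not move let the fingers close. It gives the time, the measured TCP pose, the force, the opening and the grip force at its end, in the units of the state.
- sense(): the state, without advancing time (a new reading comes with each control period).
- read_camera(name): name is "side" or "top" or "wrist"; returns (picture, depth): 420x560x3 uint8, red, green, blue; 420x560 float32, m along the optical axis (not along the pixel's ray), 0 where there is no reading.
- get_calibration(name): a dict with "fx", "fy", "cx", "cy" (pixels), "origin" and "rotation" of the camera in the world. Camera axes: x right, y down, z forward; pixel columns grow to the right and rows downward; lengths in m; the calibration is good to about 2 mm. The wrist camera is an equidistant fisheye: a pixel r from the principal point sees the ray r / f radians off the axis. A picture is of the moment at which its call begins: read the wrist's pose just before it. get_calibration takes no time and is no camera call; for the wrist camera it gives the pose at the moment of the call.
- hand_in(): hands the job in; it is judged then, once.
Trained networks look in the newest picture that a camera, given by its name, has taken for a name from the list of things; names that differ only in an ending like _2 or _b are one class to them, and where a whole thing is asked for, a point or a joint stands for the part that bears it (a point fixed in the world has none). Each returns a list of dicts, best first, with "score" (0 to 1); they miss things now and then, are a little off and sometimes report something else, mostly with a low value. They report only what shows in the picture. A call takes as long as a camera call.
- regions_of(query, camera): "mask" (420x560 bool, what is visible of it) and "centre" ([row, column] in pixels, amid what is visible of it).
The state is a dict: "t": time; "q": joint angles; "joint_velocities": joint speeds; "joint_efforts": joint torques, N m; "tool_pos": TCP position; "ee_rot": TCP orientation; "ft_force": force on the tool from outside, world axes, zero at the start; "moment": the same for the moment, N m; "gripper_width": finger opening in m; "grip_force": force on a finger pad.
Only numpy, scipy, OpenCV 4.12 (cv2) and the standard library are available. Lean on these libraries where they do the work, as an engineer would, in place of code of your own. Each camera call takes 0.05 s, during which the arm holds its last target. There are 200 camera calls.

## Working session

There is one attempt and no reset: what is moved stays moved. The work goes in short steps, Python scripts to look and compute and a tool call to move; the robot and the scene stay as the last step left them, time stands still between calls to the robot, and variables do not carry over. Pictures are saved under pics/ and viewed, at most 10 in all, crops included, and the job is handed in when it is done.

Besides the shell and the picture viewer there is one more tool, called after "Call:" by a JSON object that holds its "name" and its "arguments", one argument or row to a line. play_rows: Moves the arm, as the interface text tells. Its arguments: {"type":"object","properties":{"plan":{"type":"array","items":{"type":"array","items":{"type":"number"}}},"jaw":{"type":"number"}},"required":["plan"]}

```bash
mkdir -p pics; cat > h.py <<'E'
import numpy as np, cv2
from workcell import *
def pts(cam,d,mask):
    c=get_calibration(cam); v,u=np.nonzero(mask&(d>0)); z=d[v,u]
    p=np.c_[(u-c['cx'])/c['fx']*z,(v-c['cy'])/c['fy']*z,z]
    return p@np.array(c['rotation']).T+np.array(c['origin'])
E
python3 - <<'E'
from h import *
np.set_printoptions(precision=4,suppress=True)
s=sense();print(s['t'],s['tool_pos'],s['ee_rot'],tips_ahead if not callable(tips_ahead) else tips_ahead())
out=[]
for cam in ['top','side']:
    im,d=read_camera(cam); out.append(im)
    cv2.imwrite(f'pics/{cam}.png',im[:,:,::-1])
    for q in ['disc_peg','plain_peg','stage','bar']:
        for r in regions_of(q,cam)[:2]:
            p=pts(cam,d,r['mask'])
            print(cam,q,round(r['score'],2),np.round(r['centre']),len(p),np.median(p,0) if len(p) else '', np.percentile(p,[2,98],axis=0).ravel() if len(p) else '')
E
```

```text
0.0 [0.2147 0.4786 0.234 ] [[-0.9123  0.4094 -0.0008]
 [ 0.4094  0.9123 -0.0014]
 [ 0.0002 -0.0016 -1.    ]] 0.008
top disc_peg 0.58 [196. 160.] 2482 [0.5644 0.2207 0.0282] [0.5146 0.1694 0.0239 0.6165 0.2782 0.059 ]
top plain_peg 0.81 [202. 356.] 2547 [ 0.5474 -0.192   0.0283] [ 0.4943 -0.2461  0.0249  0.6017 -0.1388  0.0517]
top stage 0.82 [192. 156.] 6435 [0.5763 0.2278 0.0251] [0.4829 0.1449 0.0111 0.6734 0.3139 0.0326]
top bar 0.72 [169. 149.] 464 [0.6251 0.2447 0.0282] [0.6028 0.1985 0.0178 0.6554 0.2982 0.032 ]
top bar 0.69 [201. 358.] 2675 [ 0.5479 -0.192   0.0282] [ 0.4945 -0.2477  0.0194  0.603  -0.1362  0.049 ]
side disc_peg 0.93 [175. 243.] 1049 [0.5623 0.2086 0.0288] [0.5101 0.1666 0.0218 0.6106 0.2788 0.068 ]
side disc_peg 0.56 [176. 251.] 2962 [0.5645 0.2042 0.0214] [0.4751 0.1366 0.0026 0.6777 0.3093 0.0495]
side plain_peg 0.65 [272. 354.] 3002 [ 0.5437 -0.1963  0.0284] [ 0.4898 -0.2486  0.022   0.6004 -0.1388  0.0632]
side stage 0.72 [176. 250.] 2858 [0.566  0.2047 0.0217] [0.4766 0.1362 0.0038 0.6762 0.3121 0.0523]
side bar 0.6 [166. 270.] 151 [0.6281 0.2336 0.0292] [0.6011 0.195  0.0221 0.6456 0.2956 0.0316]
```

```bash
python3 - <<'E'
import cv2
a=cv2.resize(cv2.imread('pics/top.png')[110:290,60:440],None,fx=2,fy=2,interpolation=2)
b=cv2.resize(cv2.imread('pics/side.png')[110:240,150:340],None,fx=3,fy=3)[:240]
cv2.imwrite('pics/a.png',a)
E
```

```text
(no output)
```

View pics/a.png

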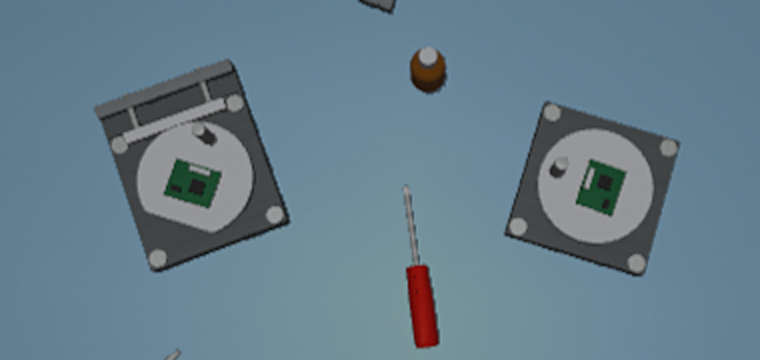

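View pics/side.png

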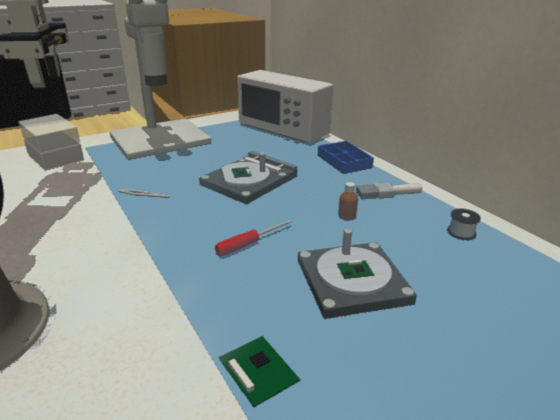

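The picture shows the flat-edged disc on the left, with its peg at crop (205,133) near the bar and its flat at the bottom at about (180,222). The round disc is on the right. Next I measure the centre, peg and bar direction.

```bash
python3 - <<'E'
from h import *
from scipy.optimize import least_squares
np.set_printoptions(precision=4,suppress=True)
def ang(v): return np.degrees(np.arctan2(v[1],v[0]))
for cam in ['top','side']:
    im,d=read_camera(cam)
    P=pts(cam,d,np.ones(d.shape,bool)); C=im[d>0].astype(int)
    n=np.hypot(P[:,0]-.566,P[:,1]-.222)<.13
    P,C=P[n],C[n]
    pk=P[(P[:,2]>.045)&(P[:,2]<.08)&(np.hypot(P[:,0]-.566,P[:,1]-.222)<.07)]
    top=pk[pk[:,2]>pk[:,2].max()-.008]
    print(cam,'peg n',len(pk),pk.mean(0),pk[:,2].max(),'top',top.mean(0))
    r=[x for x in regions_of('bar',cam)][0]; b=pts(cam,d,r['mask']); b=b[b[:,2]>.026]
    _,_,vt=np.linalg.svd(b[:,:2]-b[:,:2].mean(0)); print('bar',b.mean(0),'dir',ang(vt[0]))
    r=regions_of('stage',cam)[0]; s=pts(cam,d,r['mask'])[:,:2]
    rect=cv2.minAreaRect((s*1000).astype(np.float32)); print('stage',rect)
    # disc edge: bright pts at disc height
    r=regions_of('disc_peg',cam)[0]; q=pts(cam,d,r['mask']); q=q[(q[:,2]>.025)&(q[:,2]<.032)][:,:2].astype(np.float32)
    hull=cv2.convexHull(q)[:,0]
    f=least_squares(lambda c:np.hypot(hull[:,0]-c[0],hull[:,1]-c[1])-.06,[.566,.222],loss='soft_l1',f_scale=.001)
    res=np.hypot(*(hull-f.x).T); print('disc',f.x,'peg dir',ang(top.mean(0)[:2]-f.x), 'r',np.hypot(*(top.mean(0)[:2]-f.x)))
    print('min edge',res.min(),ang((hull-f.x)[res.argmin()]))
E
```

```text
top peg n 64 [0.6027 0.2084 0.0653] 0.07411273532246809 top [0.6039 0.2099 0.0714]
bar [0.6251 0.2488 0.0292] dir -69.9928727152739
stage ((584.3212280273438, 234.1264190673828), (199.65087890625, 158.2439422607422), 19.349363327026367)
disc [0.5627 0.2239] peg dir -18.827709917909175 r 0.043488678200059916
min edge 0.048119083527593226 160.4212091857531
side peg n 76 [0.602  0.2081 0.0607] 0.07383073616182084 top [0.6025 0.2093 0.0706]
bar [0.6245 0.2426 0.0293] dir -70.51946902921212
stage ((572.8826904296875, 245.01719665527344), (188.71798706054688, 183.23606872558594), 20.101848602294922)
disc [0.5613 0.2236] peg dir -19.144810046096516 r 0.04352879535323338
min edge 0.04886496955202136 170.65415801991193
```

```bash
python3 - <<'E'
from h import *
for cam in ['top','side']:
    im,d=read_camera(cam); P=pts(cam,d,np.ones(d.shape,bool))
    a=np.array([.215,.479]);b=np.array([.6035,.2095]);L=np.hypot(*(b-a));u=(b-a)/L
    r=P[:,:2]-a; s=r@u; w=r[:,0]*-u[1]+r[:,1]*u[0]
    for lo in np.arange(.1,.7,.1):
        m=(s>lo)&(s<lo+.1)&(abs(w)<.17)&(P[:,2]>.08)
        print(cam,round(lo,1),m.sum(),P[m].min(0).round(2) if m.any() else '',P[m].max(0).round(2) if m.any() else '', (w[m].min().round(2),w[m].max().round(2)) if m.any() else '')
E
```

```text
top 0.1 0   
top 0.2 0   
top 0.3 0   
top 0.4 0   
top 0.5 0   
top 0.6 0   
side 0.1 14 [0.44 0.52 0.32] [0.45 0.53 0.38] (np.float64(0.17), np.float64(0.17))
side 0.2 0   
side 0.3 0   
side 0.4 0   
side 0.5 0   
side 0.6 0
```

Call:
{"name": "play_rows", "arguments": {
  "plan": [
    [-29,-5.4,0,0,0,0],
    [-29,-5.4,0,0,0,0],
    [-29,-5.4,0,0,0,0],
    [-29,-5.4,0,0,0,0],
    [-29,-5.4,0,0,0,0],
    [-29,-5.4,0,0,0,0],
    [-29,-5.4,0,0,0,0],
    [-29,-5.4,0,0,0,0]
  ],
  "jaw": 0.5
}}

```text
t: 1.8
tool_pos: [0.4099, 0.3438, 0.2348]
ee_rot: [[-0.912, 0.409, 0.0], [0.409, 0.912, 0.0], [-0.0, 0.0, -1.0]]
ft_force: [0.6, -0.2, -0.8]
gripper_width: 0.0458
grip_force: 0.0
```

Call:
{"name": "play_rows", "arguments": {
  "plan": [
    [-29,-5.4,10,0,0,0],
    [-29,-5.4,10,0,0,0],
    [-29,-5.4,10,0,0,0],
    [-29,-5.4,10,0,0,0],
    [-29,-5.4,10,0,0,0],
    [-29,-5.4,20,0,0,0],
    [-29,-5.4,20,0,0,0],
    [-29,-5.4,20,0,0,-5.2]
  ]
}}

```text
t: 2.6
tool_pos: [0.6039, 0.2095, 0.124]
ee_rot: [[-0.946, 0.324, 0.0], [0.324, 0.946, 0.0], [-0.0, 0.0, -1.0]]
ft_force: [0.9, 0.8, 0.4]
gripper_width: 0.0462
grip_force: 0.0
```

```bash
python3 - <<'E'
from h import *
s=sense();R=np.array(s['ee_rot']);t=np.array(s['tool_pos'])
print(s['t'],t,np.degrees(np.arctan2(R[1,0],R[0,0])),R[2,2],s['gripper_width'])
print('tool delta mm',R.T@(np.array([.6035,.2095,.046])-t)*1000)
im,d=read_camera('wrist'); cv2.imwrite('pics/w1.png',im[:,:,::-1])
E
```

```text
2.6 [0.60386959 0.20948402 0.12398434] 161.0990490245445 -0.999999936856914 0.04622187734441394
tool delta mm [ 0.37216723 -0.1262266  77.98422892]
```

View pics/w1.png

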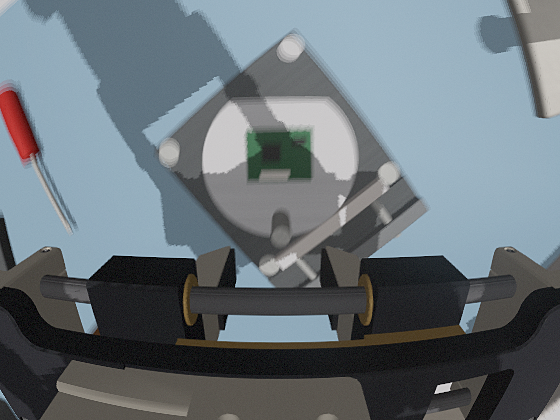

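The wrist view shows the peg at (280,225), centred between the open fingers. I'll descend and close loosely around it.

Call:
{"name": "play_rows", "arguments": {
  "plan": [
    [0,0,20,0,0,0],
    [0,0,20,0,0,0],
    [0,0,20,0,0,0],
    [0,0,12,0,0,0],
    [0,0,5,0,0,0],
    [0,0,0,0,0,0]
  ]
}}

```text
t: 3.25
tool_pos: [0.6027, 0.2103, 0.0474]
ee_rot: [[-0.946, 0.325, -0.001], [0.325, 0.946, -0.0], [0.001, -0.0, -1.0]]
ft_force: [-0.1, -0.6, 0.7]
gripper_width: 0.0461
grip_force: 0.0
```

Call:
{"name": "play_rows", "arguments": {
  "plan": [
    [0,0,0,0,0,0],
    [0,0,0,0,0,0],
    [0,0,0,0,0,0],
    [0,0,0,0,0,0],
    [0,0,0,0,0,0]
  ],
  "jaw": 0.19
}}

```text
t: 3.75
tool_pos: [0.6032, 0.2106, 0.0482]
ee_rot: [[-0.946, 0.325, 0.001], [0.325, 0.946, 0.001], [-0.001, 0.001, -1.0]]
ft_force: [0.3, 1.8, 1.1]
gripper_width: 0.018
grip_force: 1.1
```

Call:
{"name": "play_rows", "arguments": {
  "plan": [
    [0.1,-3.1,0,0,0,4],
    [0.1,-3.1,0,0,0,4],
    [0.1,-3.1,0,0,0,4],
    [0.1,-3.1,0,0,0,4],
    [0.1,-3.1,0,0,0,4]
  ]
}}

```text
t: 4.25
tool_pos: [0.5958, 0.198, 0.0482]
ee_rot: [[-0.776, 0.631, 0.002], [0.631, 0.776, 0.002], [0.0, 0.003, -1.0]]
ft_force: [0.7, 5.7, 0.7]
gripper_width: 0.017
grip_force: 2.4
```

```bash
cat > c.py <<'E'
from h import *
s=sense();R=np.array(s['ee_rot']);t=np.array(s['tool_pos']);c=np.array([.562,.2238])
r=t[:2]-c
print(s['t'],t,'yaw',np.degrees(np.arctan2(R[1,0],R[0,0])),'tcp dir',np.degrees(np.arctan2(r[1],r[0])),'r',np.hypot(*r),s['ft_force'],s['grip_force'],s['q'][5])
E
python3 c.py
```

```text
4.25 [0.59576664 0.19801538 0.0481651 ] yaw 140.8730970966971 tcp dir -37.365791605076296 r 0.04248567331483875 [0.67915294 5.71506148 0.73783793] 2.366744801402092 -0.6911188178164567
```

Call:
{"name": "play_rows", "arguments": {
  "plan": [
    [0.2,-4.6,0,0,0,6],
    [0.2,-4.6,0,0,0,6],
    [0.2,-4.6,0,0,0,6],
    [0.2,-4.6,0,0,0,6],
    [0.2,-4.6,0,0,0,6],
    [0.2,-4.6,0,0,0,6],
    [0.2,-4.6,0,0,0,6],
    [0.2,-4.6,0,0,0,6]
  ]
}}

```text
t: 5.05
tool_pos: [0.5653, 0.1809, 0.0483]
ee_rot: [[-0.048, 0.999, 0.004], [0.999, 0.048, 0.002], [0.001, 0.004, -1.0]]
ft_force: [4.6, 3.4, -1.8]
gripper_width: 0.0173
grip_force: 2.6
```

```bash
python3 c.py
```

```text
5.05 [0.56526576 0.18094376 0.0483467 ] yaw 92.77618573168527 tcp dir -85.64233063628048 r 0.042980491407171105 [ 4.63581592  3.39960218 -1.82517492] 2.574205622076988 0.1311817821013968
```

Call:
{"name": "play_rows", "arguments": {
  "plan": [
    [0.2,-4.6,0,0,0,6],
    [0.2,-4.6,0,0,0,6],
    [0.2,-4.6,0,0,0,6],
    [0.2,-4.6,0,0,0,6],
    [0.2,-4.6,0,0,0,6],
    [0.2,-4.6,0,0,0,6],
    [0.2,-4.6,0,0,0,6],
    [0.2,-4.6,0,0,0,6]
  ]
}}

```text
t: 5.85
tool_pos: [0.5318, 0.1924, 0.0484]
ee_rot: [[0.71, 0.704, 0.004], [0.704, -0.71, -0.0], [0.003, 0.003, -1.0]]
ft_force: [3.9, -1.9, -0.1]
gripper_width: 0.0177
grip_force: 2.1
```

Call:
{"name": "play_rows", "arguments": {
  "plan": [
    [0.2,-4.6,0,0,0,6],
    [0.2,-4.6,0,0,0,6],
    [0.2,-4.6,0,0,0,6],
    [0.2,-4.6,0,0,0,6],
    [0,-2,0,0,0,2],
    [0,0,0,0,0,0],
    [0,0,0,0,0,0]
  ]
}}

```text
t: 6.55
tool_pos: [0.5194, 0.2098, 0.0478]
ee_rot: [[0.945, 0.327, 0.0], [0.327, -0.945, 0.0], [0.0, -0.0, -1.0]]
ft_force: [-0.0, 0.9, -0.2]
gripper_width: 0.018
grip_force: 0.0
```

```bash
python3 c.py
```

```text
6.55 [0.51940776 0.20975032 0.04780092] yaw 19.10348447076703 tcp dir -161.74409328106668 r 0.04484967020378938 [-0.04453776  0.88832828 -0.19737905] 0.0 1.4843177662837657
```

Force has dropped to zero, which suggests the bar has snapped the disc in. I'll open, rise clear, and look.

Call:
{"name": "play_rows", "arguments": {
  "plan": [
    [0,0,0,0,0,0],
    [0,0,0,0,0,0],
    [0,0,0,0,0,0],
    [0,0,0,0,0,0]
  ],
  "jaw": 0.5
}}

```text
t: 6.95
tool_pos: [0.5194, 0.2097, 0.0477]
ee_rot: [[0.945, 0.326, 0.0], [0.326, -0.945, 0.0], [0.0, -0.0, -1.0]]
ft_force: [-0.2, 0.3, 0.6]
gripper_width: 0.0439
grip_force: 0.0
```

Call:
{"name": "play_rows", "arguments": {
  "plan": [
    [0,0,-15,0,0,0],
    [0,0,-20,0,0,0],
    [0,0,-25,0,0,0],
    [0,0,-30,0,0,0],
    [-25,0,-30,0,0,0],
    [-30,0,-25,0,0,0],
    [-30,0,0,0,0,0],
    [-20,0,0,0,0,0]
  ]
}}

```text
t: 7.75
tool_pos: [0.4186, 0.1751, 0.1936]
ee_rot: [[0.945, 0.326, 0.001], [0.326, -0.945, 0.0], [0.001, 0.0, -1.0]]
ft_force: [-0.4, 0.2, 0.3]
gripper_width: 0.0457
grip_force: 0.0
```

```bash
python3 - <<'E'
from h import *
np.set_printoptions(precision=4,suppress=True)
im,d=read_camera('top'); cv2.imwrite('pics/b.png',cv2.resize(im[110:290,60:440,::-1],None,fx=2,fy=2,interpolation=2))
im,d=read_camera('side')
P=pts('side',d,np.ones(d.shape,bool)); c=np.array([.562,.2238])
pk=P[(P[:,2]>.05)&(P[:,2]<.08)&(np.hypot(*(P[:,:2]-c).T)<.06)]; top=pk[pk[:,2]>.066].mean(0)
v=top[:2]-c; print('peg',top,np.degrees(np.arctan2(v[1],v[0])),np.hypot(*v))
b=pts('side',d,regions_of('bar','side')[0]['mask']); b=b[b[:,2]>.026]
n=np.array([np.cos(np.radians(20)),np.sin(np.radians(20))]); print('bar along normal',np.percentile((b[:,:2]-c)@n,[5,50,95]))
E
```

```text
peg [0.519  0.2067 0.0704] -158.2689265729828 0.04626288310364767
bar along normal [0.0474 0.0536 0.0839]
```

View pics/b.png

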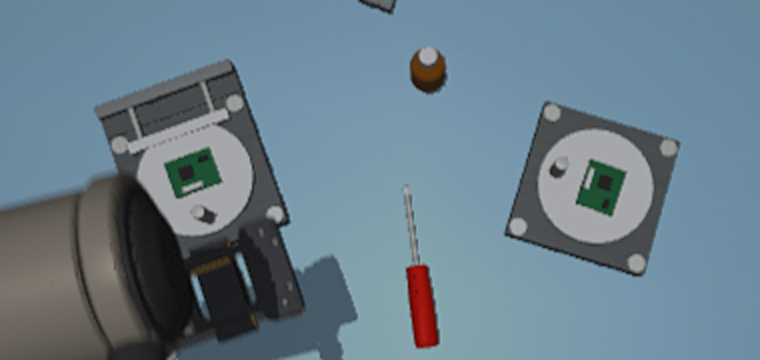

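The bar at crop (178,132) now lies flush on the flat, with its inner face about 48 mm from the disc's centre. The peg at (203,213) is opposite the bar, within about 2°. The round disc has not moved and the gripper is clear.

```bash
python3 -c "from workcell import *; print(hand_in())"
```

```text
the job is handed in; nothing more can be done
None
```

The flat-edged disc is turned with its flat flush on the white bar (peg measured within about 2° of its target), the plain disc was not touched, and the job was handed in about 8 s into the 38 s limit; the hand-in gave no verdict.

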